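# Lay out the comparison plate for an overview picture

### The arm

A 7-joint arm with a two-finger parallel gripper is mounted at the origin on the work surface. World frame = base frame: x ahead of the robot, y to its left, z up, the work surface at z = 0. Lengths are in m, angles in rad, forces in N, time in s.
With the tool pointing down it reaches from about 0.4 to 0.85 m from the base axis. Payload 10.4 kg.
Tool frame: the origin (TCP) lies on the centre line of the jaws, within the pads' length; the fingertips stand 11 mm ahead of it and the grasp point (between the pads) lies 8 mm behind it (tip_reach is the distance from the TCP to the fingertips, in m); z points along the fingers, y is the line along which they close (so a half turn about z gives the same grasp; the last joint's range is limited). The gripper opens to 85 mm and grips with 20 to 120 N. Pads are 22 mm wide; open, the fingers measure 114 mm over their backs; the gripper's body (76 mm by 85 mm) begins 54 mm behind the grasp point. The pads swing forward as they close: fully open they stand 13 mm farther back than shut.
Start: joints at [-1.232, 0.332, -0.065, 1.46, 0.022, 1.35, -0.088], TCP at [0.221, 0.585, 0.242] pointing down, gripper open.
Joint ranges: [-2.6, 2.6], [-0.5, 2.12], [-1.47, 1.34], [0.16, 2.42], [-1.27, 4.41], [0.06, 2.06], [-2.6, 2.6]. Speed limits (rad/s): [2.22, 2.22, 2.79, 2.79, 3.14, 3.14, 3.14].

### API

Orientations are given as a unit quaternion [x, y, z, w].
In Python, from workcell import get_obs, camera, hand_in, tip_reach gives the robot as it stands. The module is installed in compiled form; this text tells all that it offers.
- The arm moves only by the tool move_arm, never from a script. Its argument "plan" is a list of rows, each an object with "delta_pos": the shift along the tool's x, y, z in normalised numbers (1 is 0.8 m), a list of three; "turn": the turn, a rotation vector about the tool's x, y, z in shares of pi rad (1.0 is pi rad), a list of three; "fingers": the closure, from 0 (fully open) to 1 (shut). A call has 1 to 12 rows; each row is the pose to reach, as a shift and turn from the pose commanded when the call began, along the tool's axes at that moment; what a row does not reach only later rows make up. A row lasts 1/8 s, in which the tool goes at most 62.5 mm and 10.7 degrees, less where a joint would pass 70% of its speed; a pose out of reach is approached as far as the arm can. A call with a gripper value outside its range is refused whole. The fingers move at their own pace and stop on an object; "force" is the grip in N (left out, the last holds). Time passes only in rows, so rows that repeat a pose let the fingers close. It gives the time, the measured TCP pose, the force, the opening and the grip force at its end, in the units of the state.
- get_obs(): the state, without advancing time (a new reading comes with each control period).
- camera(name): name is "scene" or "top" or "wrist"; returns a dict with "color" (400x640x3 uint8, red, green, blue), "range_z" (400x640 float32, m along the optical axis (not along the pixel's ray), 0 where there is no reading), "fx", "fy", "cx", "cy" (pixels), "R" (3x3) and "t" (3): a world point X has camera coordinates R X + t; the wrist camera has in their place "tool_from_camera" (4x4, takes a point from camera to tool coordinates, whose origin is the TCP and whose axes are the flange's). Camera axes: x right, y down, z forward; pixel columns grow to the right and rows downward; lengths in m; the calibration is good to about 2 mm. A picture is of the moment at which its call begins: read the wrist's pose just before it.
- hand_in(): hands the job in; it is judged then, once.
The state is a dict: "clock": time; "joint_pos": joint angles; "joint_velocities": joint speeds; "tau": joint torques, N m; "position": TCP position; "ee_rot": TCP orientation; "ft_force": force on the tool from outside, world axes, zero at the start; "torque": the same for the moment, N m; "grip_width": opening from 0.0 (shut) to 1.0 (fully open); "grasp_force": force on a finger pad.
Only numpy, scipy, OpenCV 4.12 (cv2) and the standard library are available. Lean on these libraries where they do the work, as an engineer would, in place of code of your own. Each camera call takes 0.05 s, during which the arm holds its last target. There are 200 camera calls.

### The job

Lay out the black plate for an overview picture (behind means towards its blue-striped edge, away from the robot): stand the red mount in the ring between the white and the brass standard, the blue mount in the ring behind the brass standard, and lay the steel spacer in the ring behind the white standard, with the thin green mount centred on top of the spacer. Lay the yellow scale bar, ticks up, inside the outlined rectangle in front of the red mount. Centre everything well in its outline, and leave the black mount where it is.

Things in the scene. Friction and masses are not known exactly. Their poses are not given: they have to be found in the camera images.
- plate: Fixed black plate, 200 x 200 x 8 mm. Origin: centre of its underside. Its x points to its rear edge, marked by a blue strip, away from the robot (within 0.3 rad of world +x); y to its left; z up. White outlines on its top: rings of 48 mm diameter centred at its (x, y) = (0, 0), (65, 70), (65, -70) mm; in front a 26 x 94 mm rectangle, long side along y, centred at (-65, 0) mm.
- white_standard: White ceramic disc, 36 mm diameter, 14 mm high, with a grey dot on top, fixed to the plate at the plate's (0, 70) or (0, -70) mm, changing places with the brass one. Origin: centre of its underside, on the plate's top; axes parallel to the plate's, so the ring behind it is 65 mm along its +x.
- brass_standard: Brass-coloured disc, 36 mm diameter, 14 mm high, with a dark dot on top, fixed to the plate at the other of these two places than the white one. Origin: centre of its underside, on the plate's top; axes parallel to the plate's, so the ring behind it is 65 mm along its +x.
- red_mount: Loose rock specimen mount: upright red resin cylinder, 40 mm diameter, 26 mm high, about 50 g, pale rock on its top face. Origin: centre of its underside, z up.
- blue_mount: Loose rock specimen mount: upright blue resin cylinder, 40 mm diameter, 26 mm high, about 50 g, pale rock on its top face. Origin: centre of its underside, z up.
- green_mount: Loose thin rock specimen mount: upright green resin disc, 40 mm diameter, only 12 mm high, about 25 g, pale rock on its top face. Origin: centre of its underside, z up.
- spacer: Loose plain grey steel spacer block, 44 x 44 mm, 14 mm high, about 200 g, lying flat. Origin: centre of its underside, x and y along its sides, z up.
- scale_bar: Loose yellow scale bar with black tick marks on its top face, lying flat: 80 mm long (along its y), 16 mm wide (along its x), 10 mm high, about 35 g. Origin: centre of its underside, z up.
- black_mount: Loose mount of black resin, upright, 40 mm diameter, 26 mm high, about 50 g, copper-coloured ore on its top face. Not part of this job: it stays where it is. Origin: centre of its underside, z up.
Mind the look-alikes: they are no part of the job. Of the things that look like the blue_mount, the smallest one is meant.

How it is judged:
At the end, for the whole second after the job is handed in: All flat and at rest on the plate: red mount within 12 mm of the centre ring, spacer and blue mount within 12 mm each way of the rings behind the white and the brass standard, scale bar within 10 mm and 0.17 rad of its rectangle, ticks up; green mount on the spacer within 10 mm (horizontal distance between red_mount and plate below 0.012 m and z of red_mount in the frame of plate between 0.005 and 0.011 m and angle between each of red_mount, blue_mount, green_mount, spacer, scale_bar's own z axis and vertical below 0.1 rad and linear speed of each of red_mount, blue_mount, green_mount, spacer, scale_bar below 0.01 m/s and x of blue_mount in the frame of brass_standard between 0.053 and 0.077 m and y of blue_mount in the frame of brass_standard between -0.012 and 0.012 m and z of blue_mount in the frame of plate between 0.005 and 0.011 m and horizontal distance between green_mount and spacer below 0.01 m and z of green_mount in the frame of spacer between 0.011 and 0.017 m and x of spacer in the frame of white_standard between 0.053 and 0.077 m and y of spacer in the frame of white_standard between -0.012 and 0.012 m and z of spacer in the frame of plate between 0.005 and 0.011 m and x of scale_bar in the frame of plate between -0.075 and -0.055 m and y of scale_bar in the frame of plate between -0.01 and 0.01 m and angle between the y axis of scale_bar and the y axis of plate, either way round below 0.17 rad and z of scale_bar in the frame of plate between 0.005 and 0.011 m); the robot touches nothing.
It fails at once if the black mount is moved by more than 15 mm (distance of black_mount from where it was at the start of the episode above 0.015 m).
It also fails if it takes over 109 s, if anything falls off the work surface, if the arm or the gripper's body presses on something with over 40 N, if the wrist force passes 120 N, or if a joint passes its speed limit or range.

## Working session

There is one attempt and no reset: what is moved stays moved. The work goes in short steps, Python scripts to look and compute and a tool call to move; the robot and the scene stay as the last step left them, time stands still between calls to the robot, and variables do not carry over. Pictures are saved under pics/ and viewed, at most 14 in all, crops included, and the job is handed in when it is done.

Besides the shell and the picture viewer there is one more tool, called after ">>>" by a JSON object that holds its "name" and its "arguments", one argument or row to a line. move_arm: Moves the arm, as the interface text tells. Its arguments: {"type":"object","properties":{"plan":{"type":"array","items":{"type":"object","properties":{"delta_pos":{"type":"array","items":{"type":"number"}},"turn":{"type":"array","items":{"type":"number"}},"fingers":{"type":"number"}}}},"force":{"type":"number"}},"required":["plan"]}

```bash
mkdir -p pics
python3 - <<'E'
from workcell import *
import cv2,pickle
o=get_obs(); print(o, tip_reach)
d={}
for n in ["scene","top"]:
    c=camera(n); d[n]=c; cv2.imwrite(f"pics/{n}0.png",c["color"][:,:,::-1]); print(n,c["fx"],c["fy"],c["cx"],c["cy"],c["R"],c["t"])
pickle.dump(d,open("d0.pkl","wb"))
E
```

```text
{'clock': 0.0, 'joint_pos': array([-1.23159217,  0.33291193, -0.06469148,  1.46095527,  0.02159008,
        1.34988281, -0.08848353]), 'joint_velocities': array([ 8.32605906e-05,  9.99556806e-04,  9.47439164e-04, -1.43313763e-04,
       -1.01673145e-03, -1.40646258e-04, -4.98248877e-04]), 'tau': array([-1.23698424e-03, -6.25447941e+01,  4.83413832e-02, -3.91623759e+01,
        1.60022685e-02,  9.89359076e-03,  2.94560685e-06]), 'position': array([0.22110447, 0.58419689, 0.24148421]), 'ee_rot': array([ 1.79903420e-01,  9.83684007e-01, -7.24026744e-04, -1.01942470e-04]), 'ft_force': array([ 0.07047064,  0.44391736, -0.38579128]), 'torque': array([ 0.02449281, -0.00410608,  0.01103474]), 'grasp_force': 0.0, 'grip_width': 0.9995562444427543} 0.011
scene 500.2907556666011 500.2907556666011 318.5673722512743 202.74696482585333 [[-0.74268511  0.66963684 -0.00230725]
 [ 0.52408152  0.57910001 -0.62448518]
 [-0.41684216 -0.46500503 -0.78103325]] [ 0.3795574  -0.24952715  1.75472411]
top 494.3582013910018 494.3582013910018 320.51911652028025 197.47386745360677 [[ 0.02426093 -0.99954312 -0.01802676]
 [-0.99812553 -0.0232052  -0.05662995]
 [ 0.05618576  0.01936687 -0.99823248]] [0.03778458 0.5383356  1.26288582]
```

View pics/top0.png

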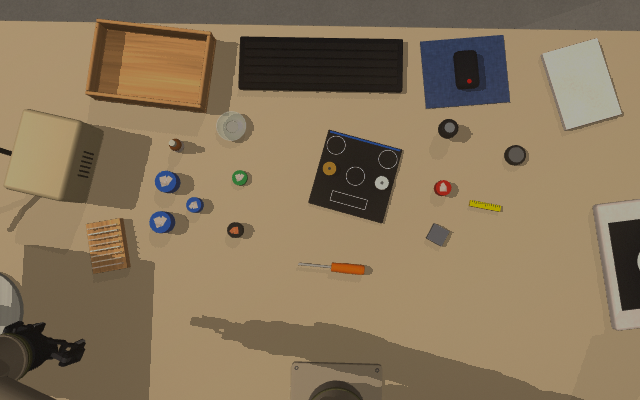

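View pics/scene0.png

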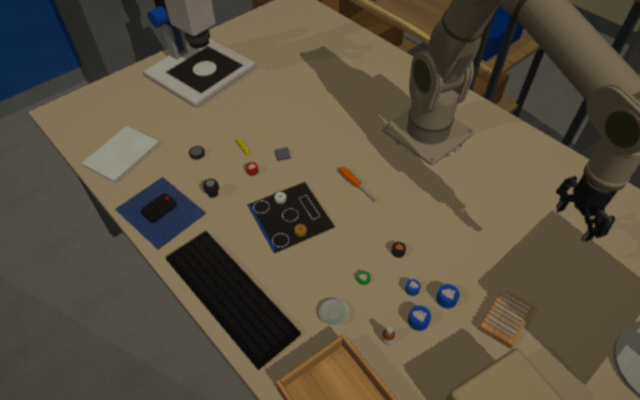

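The top view shows the plate at (355,176), blue strip at its upper edge, brass on the left at (329,168) and white on the right at (381,183). Red is at (443,188), yellow bar at (486,206), spacer at (438,235), green at (240,178) and the black mount at (235,230). There are three blue candidates: (167,182), (162,222) and (195,205). The last looks smallest, so I will measure all three and check them in a crop.

```bash
cat > h.py <<'E'
import numpy as np,cv2,pickle
from scipy.spatial.transform import Rotation as Ro
def ray(c,u,v,z):
    d=c["R"].T@np.array([(u-c["cx"])/c["fx"],(v-c["cy"])/c["fy"],1.]); o=-c["R"].T@c["t"]
    return o+d*(z-o[2])/d[2]
def blobs(mask,amin=15):
    cs,_=cv2.findContours(mask.astype(np.uint8),cv2.RETR_EXTERNAL,cv2.CHAIN_APPROX_NONE)
    return [cv2.convexHull(k) for k in cs if cv2.contourArea(k)>amin]
def cen(h):
    m=cv2.moments(h); return m["m10"]/m["m00"],m["m01"]/m["m00"]
E
python3 - <<'E'
from h import *
d=pickle.load(open("d0.pkl","rb"))
c=d["top"]; im=c["color"]; H,S,V=[x.astype(int) for x in cv2.split(cv2.cvtColor(im,cv2.COLOR_RGB2HSV))]
roi=np.zeros(H.shape,bool); roi[100:285,140:540]=1
M={"red":(((H<6)|(H>172))&(S>150)&(V>60),.013),"blue":((H>100)&(H<130)&(S>130)&(V>50),.013),"green":((H>45)&(H<90)&(S>100),.006),
"yellow":((H>22)&(H<34)&(S>170)&(V>110),.005),"dark":(V<60,.008),"white":((V>170)&(S<60),.008),"grey":((S<60)&(V>50)&(V<130),.007)}
for n,(m,z) in M.items():
    for h in blobs(m&roi):
        u,v=cen(h); p=ray(c,u,v,z); r=cv2.minAreaRect(h); q=[ray(c,*b,z)[:2] for b in cv2.boxPoints(r)]
        e=q[1]-q[0];f=q[2]-q[1]; L=e if np.hypot(*e)>np.hypot(*f) else f
        px=c["range_z"][int(v),int(u)]; w=c["R"].T@(np.array([(u-c["cx"])/c["fx"]*px,(v-c["cy"])/c["fy"]*px,px])-c["t"])
        print(n,(round(u,1),round(v,1)),p[:2].round(4),"size",round(np.hypot(*e),4),round(np.hypot(*f),4),"ang",round(np.arctan2(L[1],L[0]),3),"z",w[2].round(3))
a=cv2.resize(im[130:250,140:270],None,fx=4,fy=4,interpolation=cv2.INTER_CUBIC)
cv2.imwrite("pics/crop1.png",a[:,:,::-1])
E
```

```text
red (442.3, 187.6) [ 0.5704 -0.2633] size 0.0396 0.0401 ang -2.018 z 0.024
blue (159.9, 221.8) [0.4644 0.4664] size 0.0524 0.0519 ang -1.547 z 0.034
blue (193.5, 204.5) [0.5115 0.3806] size 0.034 0.0338 ang -1.548 z 0.025
blue (165.2, 181.0) [0.571  0.4572] size 0.0526 0.0524 ang -1.549 z 0.035
blue (364.8, 140.6) [ 0.6883 -0.0611] size 0.0048 0.1862 ang -1.819 z 0.007
green (239.3, 177.2) [0.5859 0.2647] size 0.037 0.0393 ang -2.329 z 0.012
yellow (484.7, 205.3) [ 0.5275 -0.3748] size 0.0157 0.0816 ang -1.739 z 0.014
dark (235.2, 229.7) [0.4486 0.2705] size 0.0418 0.0363 ang -1.547 z 0.025
dark (514.8, 154.7) [ 0.6606 -0.4509] size 0.0519 0.0491 ang -0.766 z 0.016
dark (355.0, 176.3) [ 0.595  -0.0377] size 0.1983 0.2 ang -1.827 z 0.008
dark (447.8, 128.3) [ 0.7262 -0.2771] size 0.0503 0.046 ang -0.763 z 0.054
white (159.8, 219.9) [0.4693 0.4687] size 0.0202 0.0288 ang -1.789 z 0.035
white (193.0, 205.2) [0.5097 0.3831] size 0.021 0.0105 ang -1.547 z 0.027
white (442.3, 186.8) [ 0.5728 -0.2644] size 0.0129 0.0182 ang -3.132 z 0.027
white (381.3, 182.3) [ 0.5809 -0.1065] size 0.0314 0.032 ang -1.872 z 0.023
white (165.3, 178.9) [0.577  0.4588] size 0.029 0.0158 ang -1.548 z 0.038
white (239.0, 176.0) [0.5891 0.2652] size 0.021 0.0105 ang -1.548 z 0.012
grey (437.3, 234.2) [ 0.4497 -0.253 ] size 0.0438 0.0457 ang -2.058 z 0.013
grey (515.7, 154.3) [ 0.6619 -0.4536] size 0.0387 0.0392 ang -3.14 z 0.014
grey (449.1, 127.1) [ 0.7297 -0.2808] size 0.026 0.0264 ang -3.133 z 0.052
```

View pics/crop1.png

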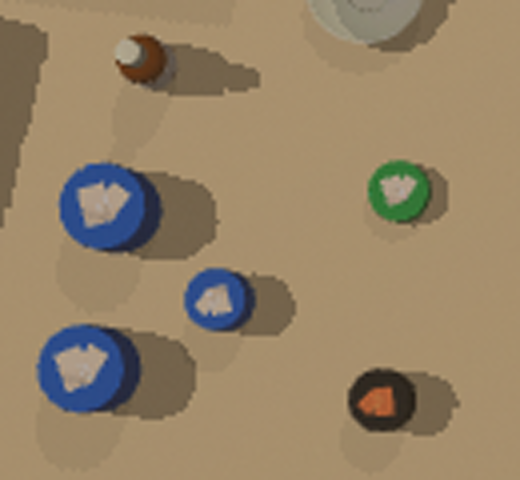

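The crop shows the small blue mount at about (194.5,204.5) px. Its mask measures about 34–40 mm wide, against 52 mm for the two at (165,181) and (160,222), so it is the one meant, and its 25 mm height fits. Next I refine the plate from its rings and recheck the spacer and bar.

```bash
cat >> h.py <<'E'
def go(x,y,z,ang,ref=None):
    """delta from current pose (or ref=(x,y,z,ang)) to TCP xyz with closing line (tool y) at world angle ang mod pi"""
    from workcell import get_obs
    if ref is None:
        o=get_obs(); R=Ro.from_quat(o["ee_rot"]).as_matrix(); p=o["position"]; a0=np.arctan2(R[1,1],R[0,1])
    else: p=np.array(ref[:3]); a0=ref[3]
    yv=np.array([np.cos(a0),np.sin(a0),0]); xv=np.cross(yv,[0,0,-1])
    da=(ang-a0+np.pi/2)%np.pi-np.pi/2
    dp=np.array([x,y,z])-p
    print("delta",[round(float(t),4) for t in (dp@xv,dp@yv,-dp[2])],"turnz",round(-da,3),"tool y ang now",round(a0,3),"xdir",xv.round(3))
E
python3 - <<'E'
from h import *
c=pickle.load(open("d0.pkl","rb"))["top"]; im=c["color"]; H,S,V=[x.astype(int) for x in cv2.split(cv2.cvtColor(im,cv2.COLOR_RGB2HSV))]
def rep(n,m,box,z,amin=30):
    r=np.zeros(H.shape,bool); u0,v0,u1,v1=box; r[v0:v1,u0:u1]=1
    for h in blobs(m&r,amin):
        q=np.array([ray(c,*b,z)[:2] for b in h[:,0]]).astype(np.float32)*1000
        mm=cv2.minAreaRect(q); k=cv2.moments(q.reshape(-1,1,2)); p=(k["m10"]/k["m00"],k["m01"]/k["m00"])
        print(n,np.round(cen(h),1),"c",np.round(p,1),"rect",np.round(mm[0],1),np.round(mm[1],1),round(mm[2],1))
rep("lines",(V>95)&(S<90),(318,136,398,215),.008)
rep("brass",(H>10)&(H<30)&(S>120)&(V>70),(318,155,342,182),.0152)
rep("white",(V>120)&(S<80),(370,172,392,194),.0152)
rep("blue",(H>100)&(H<135)&(S>80),(182,190,210,218),.013)
rep("spacer",(S<75)&(V<140),(420,220,455,250),.007)
rep("bar",((H>22)&(H<34)&(S>130)&(V>90)),(465,195,510,216),.005)
go(.5115,.379,.12,0.1)
a=cv2.resize(im[125:250,310:510],None,fx=4,fy=4,interpolation=cv2.INTER_CUBIC); cv2.imwrite("pics/crop2.png",a[:,:,::-1])
E
```

```text
lines [392.8 199.1] c [ 538.1 -137. ] rect [ 546.6 -142.6] [ 26.3 102.3] 75.8
lines [381.4 182.5] c [ 580.5 -106.5] rect [ 580.4 -106.9] [34.  33.7] 1.0
lines [388.2 141.1] c [ 689.2 -122.6] rect [ 688.2 -112.8] [29.  65.2] 0.9
lines [320.7 145.5] c [673.9  53.5] rect [663.5  49.9] [71.1 21. ] 1.4
brass [329. 168.] c [614.4  30.4] rect [614.4  30.4] [31.3 31.1] 1.3
white [381.4 182.5] c [ 579.6 -105.8] rect [ 579.8 -106.1] [33.4 33.7] 64.6
blue [194.2 204.5] c [511.6 378.7] rect [511.6 379.3] [39.1 41.8] 2.2
spacer [437.1 234.2] c [ 449.7 -252.6] rect [ 449.5 -252.7] [46.5 44.8] 62.3
bar [484.7 205.3] c [ 527.5 -374.8] rect [ 527.7 -374.7] [82.  15.8] 79.9
delta [-0.3443, -0.0892, 0.1216] turnz 1.109 tool y ang now 1.209 xdir [-0.935  0.354  0.   ]
```

View pics/crop2.png

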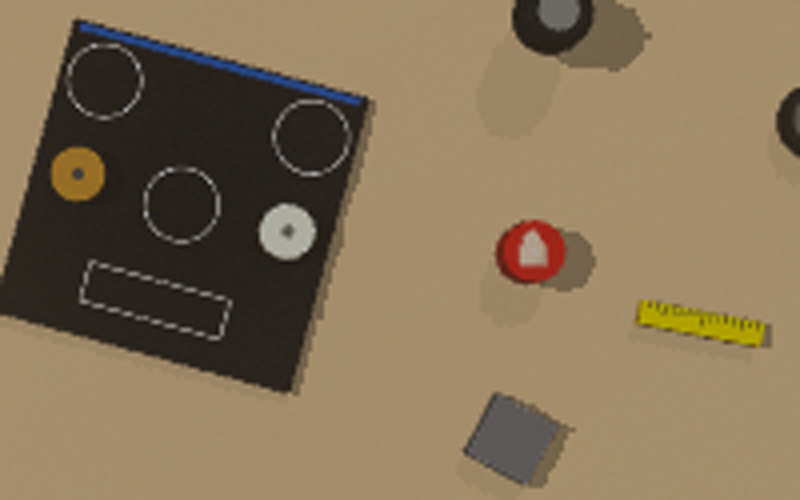

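The crop shows the rings at (335.6,144.6), (387.6,158.9) and (354.9,175.9) px and the rectangle at (348.4,199.6). The midpoint of the two standards is the plate centre, about (0.5965,-0.038) with yaw -0.25, and their 140.6 mm spacing matches the 140 mm given. I'm moving to the small blue mount.

Units first: shifts go in shares of 0.8 m and turns go in shares of pi rad. So -0.344 m / 0.8 = -0.43, 0.12 m / 0.8 = 0.15, 1.109 rad / 3.1416 = 0.353.

>>> {"name": "move_arm", "arguments": {
  "plan": [
    {"delta_pos":[-0.43,-0.1113,0.15],"turn":[0,0,0.353],"fingers":0.3},
    {"delta_pos":[-0.43,-0.1113,0.15],"turn":[0,0,0.353],"fingers":0.3},
    {"delta_pos":[-0.43,-0.1113,0.15],"turn":[0,0,0.353],"fingers":0.3},
    {"delta_pos":[-0.43,-0.1113,0.15],"turn":[0,0,0.353],"fingers":0.3},
    {"delta_pos":[-0.43,-0.1113,0.15],"turn":[0,0,0.353],"fingers":0.3},
    {"delta_pos":[-0.43,-0.1113,0.15],"turn":[0,0,0.353],"fingers":0.3},
    {"delta_pos":[-0.43,-0.1113,0.15],"turn":[0,0,0.353],"fingers":0.3},
    {"delta_pos":[-0.43,-0.1113,0.15],"turn":[0,0,0.353],"fingers":0.3},
    {"delta_pos":[-0.43,-0.1113,0.15],"turn":[0,0,0.353],"fingers":0.3},
    {"delta_pos":[-0.43,-0.1113,0.15],"turn":[0,0,0.353],"fingers":0.3}
  ],
  "force": 30
}}

```text
clock: 1.35
position: [0.5107, 0.3807, 0.1227]
ee_rot: [0.67, 0.742, 0.0, -0.0]
ft_force: [-0.0, 0.9, 0.2]
grip_width: 0.702
grasp_force: 0.0
```

Next I check with the wrist camera and compute the descent.

```bash
cat >> h.py <<'E'
def wray(c,o,u,v,z):
    T=c["tool_from_camera"]; R=Ro.from_quat(o["ee_rot"]).as_matrix()
    d=R@T[:3,:3]@np.array([(u-c["cx"])/c["fx"],(v-c["cy"])/c["fy"],1.]); q=R@T[:3,3]+o["position"]
    return q+d*(z-q[2])/d[2]
E
python3 - <<'E'
from h import *
from workcell import *
o=get_obs(); c=camera("wrist"); im=c["color"]; cv2.imwrite("pics/w1.png",im[:,:,::-1])
hsv=cv2.cvtColor(im,cv2.COLOR_RGB2HSV); m=cv2.inRange(hsv,(100,90,20),(135,255,255))
for h in blobs(m,800):
    print(np.round(cen(h)),cv2.contourArea(h),wray(c,o,*cen(h),.013)[:2].round(4),[np.round(wray(c,o,*b,.013)[:2],3).tolist() for b in cv2.boxPoints(cv2.minAreaRect(h))])
print(np.round(c["tool_from_camera"],3))
t=pickle.load(open("d0.pkl","rb"))["top"]
for q in [(335.6,144.6),(387.6,158.9),(354.9,175.9),(348.4,199.6)]: print(ray(t,*q,.008)[:2].round(4))
go(.5115,.379,.014,.1)
E
```

```text
[327. 204.] 2492.5 [0.5097 0.3793] [[0.488, 0.4], [0.527, 0.404], [0.533, 0.358], [0.492, 0.354]]
[426. 113.] 6630.0 [0.5715 0.4526] [[0.535, 0.477], [0.597, 0.484], [0.611, 0.425], [0.543, 0.418]]
[266.  81.] 6776.5 [0.4595 0.4627] [[0.417, 0.469], [0.465, 0.502], [0.503, 0.456], [0.453, 0.419]]
[[-0.    -0.954 -0.3    0.079]
 [ 1.    -0.     0.001 -0.001]
 [-0.001 -0.3    0.954 -0.13 ]
 [ 0.     0.     0.     1.   ]]
[0.6771 0.0146]
[ 0.6425 -0.1217]
[ 0.5961 -0.0375]
[ 0.5339 -0.0219]
delta [-0.0015, 0.0005, 0.1087] turnz 0.002 tool y ang now 0.102 xdir [-0.102  0.995  0.   ]
```

View pics/w1.png

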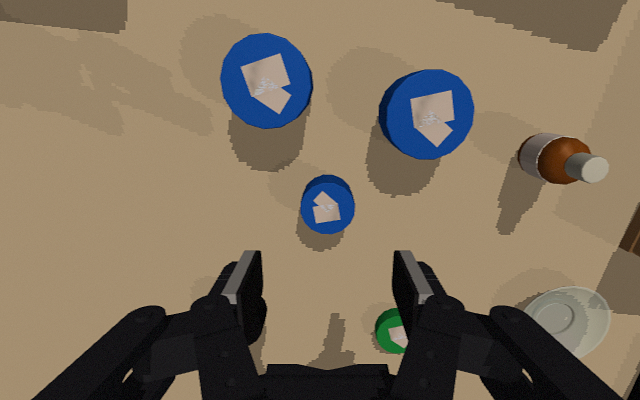

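The wrist view puts the small blue mount at (327,204) px, ray-cast to (0.510,0.379), which agrees with the top view. The ring pixels also match the computed targets. I'm descending and gripping.

Scaled: 0.108 m / 0.8 = 0.135, -0.001 m / 0.8 = -0.0013.

>>> {"name": "move_arm", "arguments": {
  "plan": [
    {"delta_pos":[-0.0013,0,0.0625],"turn":[0,0,0],"fingers":0.3},
    {"delta_pos":[-0.0013,0,0.1125],"turn":[0,0,0],"fingers":0.3},
    {"delta_pos":[-0.0013,0,0.135],"turn":[0,0,0],"fingers":0.3},
    {"delta_pos":[-0.0013,0,0.135],"turn":[0,0,0],"fingers":0.3},
    {"delta_pos":[-0.0013,0,0.135],"turn":[0,0,0],"fingers":0.8},
    {"delta_pos":[-0.0013,0,0.135],"turn":[0,0,0],"fingers":0.8},
    {"delta_pos":[-0.0013,0,0.135],"turn":[0,0,0],"fingers":0.8},
    {"delta_pos":[-0.0013,0,0.135],"turn":[0,0,0],"fingers":0.8},
    {"delta_pos":[-0.0013,0,0.0625],"turn":[0,0,0],"fingers":0.8},
    {"delta_pos":[-0.0013,0,0.025],"turn":[0,0,0],"fingers":0.8}
  ],
  "force": 30
}}

```text
clock: 2.65
position: [0.5127, 0.3793, 0.106]
ee_rot: [0.671, 0.741, 0.002, 0.0]
ft_force: [0.1, 0.2, -0.1]
grip_width: 0.444
grasp_force: 30.5
```

Run:
```python
from h import *
go(.677,.0143,.12,1.32)
```

```text
delta [-0.3795, 0.1272, -0.014] turnz -1.22 tool y ang now 0.1 xdir [-0.1    0.995  0.   ]
```

Scaled: -0.379 m / 0.8 = -0.4738, -0.014 m / 0.8 = -0.0175, -1.22 rad / 3.1416 = -0.3883.

>>> {"name": "move_arm", "arguments": {
  "plan": [
    {"delta_pos":[-0.4738,0.1588,-0.0175],"turn":[0,0,-0.3883],"fingers":0.8},
    {"delta_pos":[-0.4738,0.1588,-0.0175],"turn":[0,0,-0.3883],"fingers":0.8},
    {"delta_pos":[-0.4738,0.1588,-0.0175],"turn":[0,0,-0.3883],"fingers":0.8},
    {"delta_pos":[-0.4738,0.1588,-0.0175],"turn":[0,0,-0.3883],"fingers":0.8},
    {"delta_pos":[-0.4738,0.1588,-0.0175],"turn":[0,0,-0.3883],"fingers":0.8},
    {"delta_pos":[-0.4738,0.1588,-0.0175],"turn":[0,0,-0.3883],"fingers":0.8},
    {"delta_pos":[-0.4738,0.1588,-0.0175],"turn":[0,0,-0.3883],"fingers":0.8},
    {"delta_pos":[-0.4738,0.1588,-0.0175],"turn":[0,0,-0.3883],"fingers":0.8},
    {"delta_pos":[-0.4738,0.1588,-0.0175],"turn":[0,0,-0.3883],"fingers":0.8},
    {"delta_pos":[-0.4738,0.1588,0.0375],"turn":[0,0,-0.3883],"fingers":0.8},
    {"delta_pos":[-0.4738,0.1588,0.0375],"turn":[0,0,-0.3883],"fingers":0.8}
  ],
  "force": 30
}}

```text
clock: 4.03
position: [0.6731, 0.0161, 0.0693]
ee_rot: [0.124, 0.992, -0.0, -0.003]
ft_force: [0.0, -0.3, 0.0]
grip_width: 0.445
grasp_force: 30.5
```

Run:
```python
from h import *
go(.677,.0143,.0235,1.32)
```

```text
delta [-0.0042, -0.0008, 0.0458] turnz 0.002 tool y ang now 1.322 xdir [-0.969  0.246  0.   ]
```

```bash
cat >> h.py <<'E'
import json,os
class C:  # commanded pose tracker
    f="cmd.json"
    def __init__(s):
        if os.path.exists(s.f): s.p,s.a=json.load(open(s.f))
        else: s.p,s.a=[.221,.585,.242],1.2085
        s.p=np.array(s.p)
    def did(s,d,t=0.):
        yv=np.array([np.cos(s.a),np.sin(s.a),0]); xv=np.cross(yv,[0,0,-1.])
        s.p=s.p+d[0]*xv+d[1]*yv+d[2]*np.array([0,0,-1.]); s.a-=t
        json.dump([s.p.tolist(),s.a],open(s.f,"w")); return s
    def to(s,x,y,z,ang): print("cmd",s.p.round(4),round(s.a,3)); go(x,y,z,ang,(*s.p,s.a))
E
python3 - <<'E'
from h import *
c=C(); c.did([-.344,-.089,.12],1.109).did([-.001,0,.02]); print(c.p,c.a)
c.did([-.379,.127,.03],-1.22); c.to(.677,.0143,.0235,1.32)
from workcell import *
print([get_obs()["position"].round(4) for _ in range(2)])
E
```

```text
[0.51122512 0.37886103 0.102     ] 0.09949999999999992
cmd [0.6752 0.0144 0.072 ] 1.319
delta [-0.0017, 0.0004, 0.0485] turnz -0.001 tool y ang now 1.319 xdir [-0.969  0.249  0.   ]
[array([0.6731, 0.0161, 0.0693]), array([0.6731, 0.0161, 0.0693])]
```

>>> {"name": "move_arm", "arguments": {
  "plan": [
    {"delta_pos":[-0.0025,0,0.0375],"turn":[0,0,0],"fingers":0.8},
    {"delta_pos":[-0.0025,0,0.055],"turn":[0,0,0],"fingers":0.8},
    {"delta_pos":[-0.0025,0,0.0613],"turn":[0,0,0],"fingers":0.8},
    {"delta_pos":[-0.0025,0,0.0613],"turn":[0,0,0],"fingers":0.8},
    {"delta_pos":[-0.0025,0,0.0613],"turn":[0,0,0],"fingers":0.3},
    {"delta_pos":[-0.0025,0,0.0613],"turn":[0,0,0],"fingers":0.3},
    {"delta_pos":[-0.0025,0,0.0613],"turn":[0,0,0],"fingers":0.3},
    {"delta_pos":[-0.0025,0,0],"turn":[0,0,0],"fingers":0.3},
    {"delta_pos":[-0.0025,0,-0.0625],"turn":[0,0,0],"fingers":0.3}
  ]
}}

```text
clock: 5.15
position: [0.6772, 0.0136, 0.123]
ee_rot: [0.125, 0.992, -0.0, -0.001]
ft_force: [0.2, 0.0, -0.4]
grip_width: 0.702
grasp_force: 0.0
```

Run:
```python
from h import *
c=C().did([-.002,0,-.05])
for a in (62.3,152.3): c.to(.4497,-.2526,.10,np.deg2rad(a))
```

```text
cmd [0.6772 0.0139 0.122 ] 1.319
delta [0.1541, -0.3147, 0.022] turnz 0.232 tool y ang now 1.319 xdir [-0.969  0.249  0.   ]
cmd [0.6772 0.0139 0.122 ] 1.319
delta [0.1541, -0.3147, 0.022] turnz -1.339 tool y ang now 1.319 xdir [-0.969  0.249  0.   ]
```

Scaled: -0.315 m / 0.8 = -0.3938, 0.022 m / 0.8 = 0.0275, 0.232 rad / 3.1416 = 0.0738.

>>> {"name": "move_arm", "arguments": {
  "plan": [
    {"delta_pos":[0.1925,-0.3938,0.0275],"turn":[0,0,0.0738],"fingers":0.15},
    {"delta_pos":[0.1925,-0.3938,0.0275],"turn":[0,0,0.0738],"fingers":0.15},
    {"delta_pos":[0.1925,-0.3938,0.0275],"turn":[0,0,0.0738],"fingers":0.15},
    {"delta_pos":[0.1925,-0.3938,0.0275],"turn":[0,0,0.0738],"fingers":0.15},
    {"delta_pos":[0.1925,-0.3938,0.0275],"turn":[0,0,0.0738],"fingers":0.15},
    {"delta_pos":[0.1925,-0.3938,0.0275],"turn":[0,0,0.0738],"fingers":0.15},
    {"delta_pos":[0.1925,-0.3938,0.0275],"turn":[0,0,0.0738],"fingers":0.15},
    {"delta_pos":[0.1925,-0.3938,0.0275],"turn":[0,0,0.0738],"fingers":0.15},
    {"delta_pos":[0.1925,-0.3938,0.0275],"turn":[0,0,0.0738],"fingers":0.15},
    {"delta_pos":[0.1925,-0.3938,0.0275],"turn":[0,0,0.0738],"fingers":0.15}
  ]
}}

```text
clock: 6.4
position: [0.451, -0.2524, 0.1002]
ee_rot: [0.238, 0.971, 0.0, 0.0]
ft_force: [-0.1, -0.4, -0.2]
grip_width: 0.852
grasp_force: 0.0
```

Run:
```python
from h import *
from workcell import *
c=C().did([.154,-.315,.022],.232); c.to(.4497,-.2526,.014,c.a)
o=get_obs(); w=camera("wrist"); im=w["color"]; cv2.imwrite("pics/w2.png",im[:,:,::-1])
hsv=cv2.cvtColor(im,cv2.COLOR_RGB2HSV); print(hsv[205,320],o["position"])
m=cv2.inRange(hsv,(0,0,40),(180,60,160)); m[245:]=0
for h in blobs(m,800):
    q=np.array([wray(w,o,*b,.014)[:2] for b in h[:,0]]).astype(np.float32)*1000
    print(np.round(cen(h)),[np.round(x,1) for x in cv2.minAreaRect(q)])
```

```text
cmd [ 0.4497 -0.253   0.1   ] 1.087
delta [0.0002, 0.0003, 0.086] turnz -0.0 tool y ang now 1.087 xdir [-0.885  0.465  0.   ]
[135  13  79] [ 0.45096932 -0.25244966  0.10024162]
[326. 204.] [array([ 445.7, -249.3]), array([43.8, 45.9]), np.float64(62.4)]
```

View pics/w2.png

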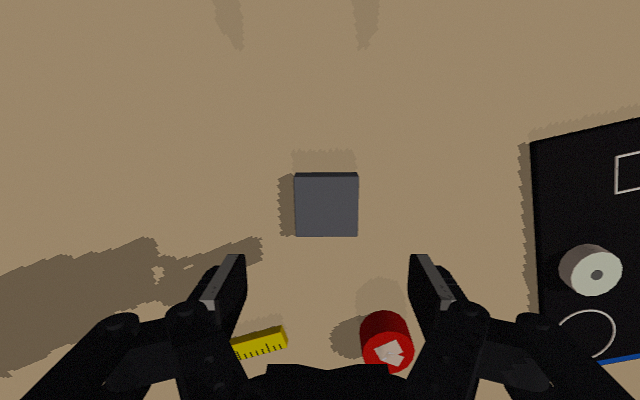

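The wrist view shows the spacer at (326,204) px, square to the jaws. I'm gripping it with 60 N.

Scaled: 0.086 m / 0.8 = 0.1075, 0.002 m / 0.8 = 0.0025.

>>> {"name": "move_arm", "arguments": {
  "plan": [
    {"delta_pos":[0.0025,0.0013,0.0625],"turn":[0,0,0],"fingers":0.15},
    {"delta_pos":[0.0025,0.0013,0.0938],"turn":[0,0,0],"fingers":0.15},
    {"delta_pos":[0.0025,0.0013,0.1075],"turn":[0,0,0],"fingers":0.15},
    {"delta_pos":[0.0025,0.0013,0.1075],"turn":[0,0,0],"fingers":0.15},
    {"delta_pos":[0.0025,0.0013,0.1075],"turn":[0,0,0],"fingers":0.8},
    {"delta_pos":[0.0025,0.0013,0.1075],"turn":[0,0,0],"fingers":0.8},
    {"delta_pos":[0.0025,0.0013,0.1075],"turn":[0,0,0],"fingers":0.8},
    {"delta_pos":[0.0025,0.0013,0.1075],"turn":[0,0,0],"fingers":0.8},
    {"delta_pos":[0.0025,0.0013,0.05],"turn":[0,0,0],"fingers":0.8},
    {"delta_pos":[0.0025,0.0013,0],"turn":[0,0,0],"fingers":0.8},
    {"delta_pos":[0.0025,0.0013,0],"turn":[0,0,0],"fingers":0.8}
  ],
  "force": 60
}}

```text
clock: 7.82
position: [0.451, -0.2523, 0.1037]
ee_rot: [0.239, 0.971, -0.0, 0.003]
ft_force: [-0.3, -0.4, -2.1]
grip_width: 0.491
grasp_force: 63.2
```

Run:
```python
from h import *
c=C().did([.002,.001,0]); c.to(.6424,-.1217,.023,1.32)
```

```text
cmd [ 0.4484 -0.2511  0.1   ] 1.087
delta [-0.1116, 0.2048, 0.077] turnz -0.233 tool y ang now 1.087 xdir [-0.885  0.465  0.   ]
```

Scaled: 0.205 m / 0.8 = 0.2563, 0.077 m / 0.8 = 0.0963, -0.233 rad / 3.1416 = -0.0742.

>>> {"name": "move_arm", "arguments": {
  "plan": [
    {"delta_pos":[-0.14,0.2563,0],"turn":[0,0,-0.0742],"fingers":0.8},
    {"delta_pos":[-0.14,0.2563,0],"turn":[0,0,-0.0742],"fingers":0.8},
    {"delta_pos":[-0.14,0.2563,0],"turn":[0,0,-0.0742],"fingers":0.8},
    {"delta_pos":[-0.14,0.2563,0],"turn":[0,0,-0.0742],"fingers":0.8},
    {"delta_pos":[-0.14,0.2563,0],"turn":[0,0,-0.0742],"fingers":0.8},
    {"delta_pos":[-0.14,0.2563,0],"turn":[0,0,-0.0742],"fingers":0.8},
    {"delta_pos":[-0.14,0.2563,0.05],"turn":[0,0,-0.0742],"fingers":0.8},
    {"delta_pos":[-0.14,0.2563,0.0813],"turn":[0,0,-0.0742],"fingers":0.8},
    {"delta_pos":[-0.14,0.2563,0.0963],"turn":[0,0,-0.0742],"fingers":0.8},
    {"delta_pos":[-0.14,0.2563,0.0963],"turn":[0,0,-0.0742],"fingers":0.8},
    {"delta_pos":[-0.14,0.2563,0.0963],"turn":[0,0,-0.0742],"fingers":0.8}
  ]
}}

```text
clock: 9.2
position: [0.6433, -0.1228, 0.0239]
ee_rot: [0.125, 0.992, -0.0, 0.0]
ft_force: [-2.0, -0.4, 1.6]
grip_width: 0.49
grasp_force: 63.6
```

Scaled: -0.1 m / 0.8 = -0.125, -0.05 m / 0.8 = -0.0625.

>>> {"name": "move_arm", "arguments": {
  "plan": [
    {"delta_pos":[0,0,0],"turn":[0,0,0],"fingers":0.15},
    {"delta_pos":[0,0,0],"turn":[0,0,0],"fingers":0.15},
    {"delta_pos":[0,0,0],"turn":[0,0,0],"fingers":0.15},
    {"delta_pos":[0,0,0],"turn":[0,0,0],"fingers":0.15},
    {"delta_pos":[0,0,-0.0625],"turn":[0,0,0],"fingers":0.15},
    {"delta_pos":[0,0,-0.125],"turn":[0,0,0],"fingers":0.15}
  ],
  "force": 30
}}

```text
clock: 9.95
position: [0.643, -0.1218, 0.1241]
ee_rot: [0.125, 0.992, -0.0, -0.001]
ft_force: [-0.1, -0.1, 0.7]
grip_width: 0.852
grasp_force: 0.0
```

Run:
```python
from h import *
from workcell import *
c=C().did([-.112,.205,.077],-.233).did([0,0,-.1]); 
c.to(.586,.2645,.10,1.2)
t=camera("top"); im=t["color"]; cv2.imwrite("pics/t2.png",im[:,:,::-1])
o=get_obs(); w=camera("wrist"); im=w["color"]; print(o["position"])
hsv=cv2.cvtColor(im,cv2.COLOR_RGB2HSV)
cv2.imwrite("pics/w3.png",im[:,:,::-1])
```

```text
cmd [ 0.6428 -0.1217  0.123 ] 1.321
delta [0.1507, 0.3601, 0.023] turnz 0.121 tool y ang now 1.321 xdir [-0.969  0.248  0.   ]
[ 0.64641225 -0.12262716  0.13223847]
```

View pics/w3.png

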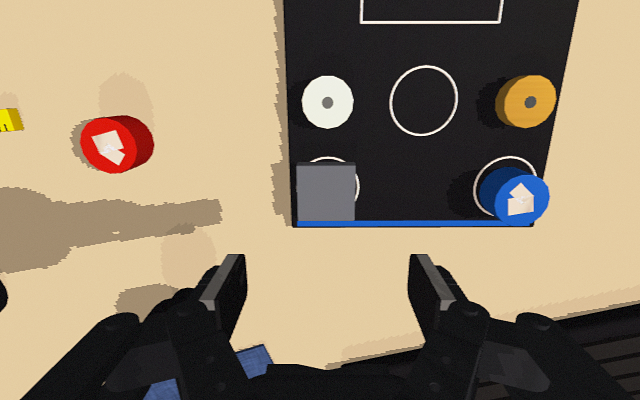

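The wrist view shows the spacer top centred at (326,192) px behind the white standard (327,102), and the blue mount's top at (521,199) behind brass (526,102). I'll check these numerically.

Run:
```python
from h import *
from workcell import *
o=get_obs(); w=camera("wrist"); t=camera("top")
print(o["position"])
o["position"]=C().p; 
a=C().a-np.pi/2; P=np.array([[np.cos(-.25),np.sin(-.25)],[-np.sin(-.25),np.cos(-.25)]])
g=lambda u,v,z: wray(w,o,u,v,z)[:2]
wh=g(327,102,.022); br=g(528,101,.022)
print("spacer-white",P@(g(326.5,191.5,.022)-wh)*1000,"blue-brass",P@(g(521,199,.034)-br)*1000,"white-brass",P@(wh-br)*1000)
print("ring centre est",g(424,101,.008),"white",wh)
hsv=cv2.cvtColor(t["color"],cv2.COLOR_RGB2HSV)
m=cv2.inRange(hsv,(100,100,20),(135,255,255)); m[:,:320]=0;m[:,350:]=0; m[:132]=0
for h in blobs(m,60): print("top blue",cen(h),ray(t,*cen(h),.021)[:2],(P@(ray(t,*cen(h),.021)[:2]-[.5963,-.0377]))*1000)
m=cv2.inRange(hsv,(0,0,60),(180,80,160)); m[:,:370]=0;m[:,401:]=0; m[:145]=0;m[172:]=0
for h in blobs(m,60): print("top spacer",cen(h),ray(t,*cen(h),.02)[:2],(P@(ray(t,*cen(h),.02)[:2]-[.5963,-.0377]))*1000)
a=cv2.resize(t["color"][125:225,300:410],None,fx=5,fy=5,interpolation=cv2.INTER_CUBIC); cv2.imwrite("pics/t2c.png",a[:,:,::-1])
```

```text
[ 0.64656853 -0.12260173  0.1297422 ]
spacer-white [61.74872705 -0.3655404 ] blue-brass [64.18986906  0.23045236] white-brass [   0.61311394 -132.78032973]
ring centre est [ 0.59025035 -0.03636676] white [ 0.57360468 -0.10225211]
top blue (337.43726235741445, 140.34410646387832) [0.68619455 0.01023057] [75.24173675 68.68079446]
top spacer (389.91754892524864, 158.2188001283285) [ 0.64270621 -0.12624938] [ 66.87101953 -74.3155122 ]
```

View pics/t2c.png

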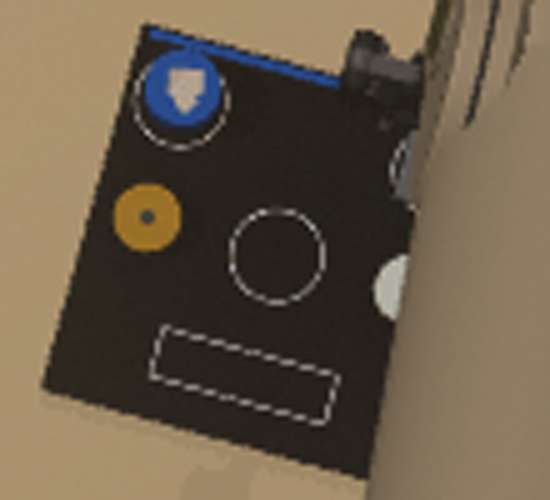

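The crop shows the blue mount inside its ring, top at (336.6,143) px, and the spacer fits its ring by the wrist measurement. Green is next.

Scaled: 0.36 m / 0.8 = 0.45, 0.151 m / 0.8 = 0.1888.

>>> {"name": "move_arm", "arguments": {
  "plan": [
    {"delta_pos":[0.1888,0.45,0.0288],"turn":[0,0,0],"fingers":0.25},
    {"delta_pos":[0.1888,0.45,0.0288],"turn":[0,0,0],"fingers":0.25},
    {"delta_pos":[0.1888,0.45,0.0288],"turn":[0,0,0],"fingers":0.25},
    {"delta_pos":[0.1888,0.45,0.0288],"turn":[0,0,0],"fingers":0.25},
    {"delta_pos":[0.1888,0.45,0.0288],"turn":[0,0,0],"fingers":0.25},
    {"delta_pos":[0.1888,0.45,0.0288],"turn":[0,0,0],"fingers":0.25},
    {"delta_pos":[0.1888,0.45,0.0288],"turn":[0,0,0],"fingers":0.25},
    {"delta_pos":[0.1888,0.45,0.0288],"turn":[0,0,0],"fingers":0.25},
    {"delta_pos":[0.1888,0.45,0.0288],"turn":[0,0,0],"fingers":0.25},
    {"delta_pos":[0.1888,0.45,0.0288],"turn":[0,0,0],"fingers":0.25}
  ]
}}

```text
clock: 11.4
position: [0.5868, 0.262, 0.1003]
ee_rot: [0.126, 0.992, -0.0, 0.0]
ft_force: [-0.3, 0.5, -0.4]
grip_width: 0.75
grasp_force: 0.0
```

Run:
```python
from h import *
from workcell import *
c=C().did([.151,.36,.023])
o=get_obs(); print(o["position"]); o["position"]=c.p
w=camera("wrist"); hsv=cv2.cvtColor(w["color"],cv2.COLOR_RGB2HSV); m=cv2.inRange(hsv,(42,90,20),(90,255,255))
for h in blobs(m,500):
    g=wray(w,o,*cen(h),.006); print("green",cen(h),g,[np.round(wray(w,o,*b,.006)[:2],3).tolist() for b in cv2.boxPoints(cv2.minAreaRect(h))])
    c.to(*g[:2],.014,c.a)
c.to(.586,.2645,.014,c.a)
```

```text
[0.58680458 0.26198467 0.10028135]
green (329.8614461802122, 203.22094786105066) [0.58223398 0.26900785 0.006     ] [[0.558, 0.256], [0.567, 0.293], [0.608, 0.283], [0.598, 0.244]]
cmd [0.5857 0.2645 0.1   ] 1.321
delta [0.0045, 0.0035, 0.086] turnz -0.0 tool y ang now 1.321 xdir [-0.969  0.248  0.   ]
cmd [0.5857 0.2645 0.1   ] 1.321
delta [-0.0003, 0.0001, 0.086] turnz -0.0 tool y ang now 1.321 xdir [-0.969  0.248  0.   ]
```

Scaled: 0.088 m / 0.8 = 0.11, 0.002 m / 0.8 = 0.0025.

>>> {"name": "move_arm", "arguments": {
  "plan": [
    {"delta_pos":[0.0025,0.0013,0.0625],"turn":[0,0,0],"fingers":0.25},
    {"delta_pos":[0.0025,0.0013,0.0938],"turn":[0,0,0],"fingers":0.25},
    {"delta_pos":[0.0025,0.0013,0.11],"turn":[0,0,0],"fingers":0.25},
    {"delta_pos":[0.0025,0.0013,0.11],"turn":[0,0,0],"fingers":0.25},
    {"delta_pos":[0.0025,0.0013,0.11],"turn":[0,0,0],"fingers":0.8},
    {"delta_pos":[0.0025,0.0013,0.11],"turn":[0,0,0],"fingers":0.8},
    {"delta_pos":[0.0025,0.0013,0.11],"turn":[0,0,0],"fingers":0.8},
    {"delta_pos":[0.0025,0.0013,0.11],"turn":[0,0,0],"fingers":0.8},
    {"delta_pos":[0.0025,0.0013,0.0625],"turn":[0,0,0],"fingers":0.8},
    {"delta_pos":[0.0025,0.0013,0],"turn":[0,0,0],"fingers":0.8},
    {"delta_pos":[0.0025,0.0013,0],"turn":[0,0,0],"fingers":0.8}
  ],
  "force": 30
}}

```text
clock: 12.82
position: [0.5871, 0.267, 0.1057]
ee_rot: [0.125, 0.992, 0.003, 0.004]
ft_force: [0.4, -0.7, -1.2]
grip_width: 0.436
grasp_force: 30.2
```

Run:
```python
from h import *
c=C().did([.002,.001,0]); c.to(.6428,-.1217,.035,c.a)
```

```text
cmd [0.584 0.266 0.1  ] 1.321
delta [-0.153, -0.361, 0.065] turnz -0.0 tool y ang now 1.321 xdir [-0.969  0.248  0.   ]
```

Scaled: -0.361 m / 0.8 = -0.4513, -0.153 m / 0.8 = -0.1913.

>>> {"name": "move_arm", "arguments": {
  "plan": [
    {"delta_pos":[-0.1913,-0.4513,0],"turn":[0,0,0],"fingers":0.8},
    {"delta_pos":[-0.1913,-0.4513,0],"turn":[0,0,0],"fingers":0.8},
    {"delta_pos":[-0.1913,-0.4513,0],"turn":[0,0,0],"fingers":0.8},
    {"delta_pos":[-0.1913,-0.4513,0],"turn":[0,0,0],"fingers":0.8},
    {"delta_pos":[-0.1913,-0.4513,0],"turn":[0,0,0],"fingers":0.8},
    {"delta_pos":[-0.1913,-0.4513,0],"turn":[0,0,0],"fingers":0.8},
    {"delta_pos":[-0.1913,-0.4513,0],"turn":[0,0,0],"fingers":0.8},
    {"delta_pos":[-0.1913,-0.4513,0],"turn":[0,0,0],"fingers":0.8},
    {"delta_pos":[-0.1913,-0.4513,0],"turn":[0,0,0],"fingers":0.8},
    {"delta_pos":[-0.1913,-0.4513,0.0375],"turn":[0,0,0],"fingers":0.8},
    {"delta_pos":[-0.1913,-0.4513,0.0625],"turn":[0,0,0],"fingers":0.8}
  ]
}}

```text
clock: 14.2
position: [0.6431, -0.1193, 0.049]
ee_rot: [0.123, 0.992, 0.001, -0.001]
ft_force: [-0.3, -1.6, -0.9]
grip_width: 0.44
grasp_force: 30.3
```

Scaled: -0.06 m / 0.8 = -0.075, -0.03 m / 0.8 = -0.0375.

>>> {"name": "move_arm", "arguments": {
  "plan": [
    {"delta_pos":[0,0,0.0125],"turn":[0,0,0],"fingers":0.8},
    {"delta_pos":[0,0,0.0188],"turn":[0,0,0],"fingers":0.8},
    {"delta_pos":[0,0,0.0188],"turn":[0,0,0],"fingers":0.8},
    {"delta_pos":[0,0,0.0188],"turn":[0,0,0],"fingers":0.8},
    {"delta_pos":[0,0,0.0188],"turn":[0,0,0],"fingers":0.25},
    {"delta_pos":[0,0,0.0188],"turn":[0,0,0],"fingers":0.25},
    {"delta_pos":[0,0,0.0188],"turn":[0,0,0],"fingers":0.25},
    {"delta_pos":[0,0,0.0188],"turn":[0,0,0],"fingers":0.25},
    {"delta_pos":[0,0,-0.0375],"turn":[0,0,0],"fingers":0.25},
    {"delta_pos":[0,0,-0.075],"turn":[0,0,0],"fingers":0.25}
  ]
}}

```text
clock: 15.45
position: [0.6438, -0.1221, 0.112]
ee_rot: [0.125, 0.992, -0.0, 0.001]
ft_force: [1.4, 0.5, -0.4]
grip_width: 0.75
grasp_force: 0.0
```

Run:
```python
from h import *
c=C().did([-.153,-.361,.05]).did([0,0,-.06]); c.to(.571,-.2633,.10,-.25); c.to(.571,-.2633,.10,1.321)
```

```text
cmd [ 0.6428 -0.1217  0.11  ] 1.321
delta [0.0345, -0.155, 0.01] turnz 1.571 tool y ang now 1.321 xdir [-0.969  0.248  0.   ]
cmd [ 0.6428 -0.1217  0.11  ] 1.321
delta [0.0345, -0.155, 0.01] turnz -0.0 tool y ang now 1.321 xdir [-0.969  0.248  0.   ]
```

Scaled: -0.155 m / 0.8 = -0.1938, 0.034 m / 0.8 = 0.0425, 1.571 rad / 3.1416 = 0.5001.

>>> {"name": "move_arm", "arguments": {
  "plan": [
    {"delta_pos":[0.0425,-0.1938,0.0125],"turn":[0,0,0.5001],"fingers":0.25},
    {"delta_pos":[0.0425,-0.1938,0.0125],"turn":[0,0,0.5001],"fingers":0.25},
    {"delta_pos":[0.0425,-0.1938,0.0125],"turn":[0,0,0.5001],"fingers":0.25},
    {"delta_pos":[0.0425,-0.1938,0.0125],"turn":[0,0,0.5001],"fingers":0.25},
    {"delta_pos":[0.0425,-0.1938,0.0125],"turn":[0,0,0.5001],"fingers":0.25},
    {"delta_pos":[0.0425,-0.1938,0.0125],"turn":[0,0,0.5001],"fingers":0.25},
    {"delta_pos":[0.0425,-0.1938,0.0125],"turn":[0,0,0.5001],"fingers":0.25},
    {"delta_pos":[0.0425,-0.1938,0.0125],"turn":[0,0,0.5001],"fingers":0.25},
    {"delta_pos":[0.0425,-0.1938,0.0125],"turn":[0,0,0.5001],"fingers":0.25},
    {"delta_pos":[0.0425,-0.1938,0.0125],"turn":[0,0,0.5001],"fingers":0.25},
    {"delta_pos":[0.0425,-0.1938,0.0125],"turn":[0,0,0.5001],"fingers":0.25}
  ]
}}

```text
clock: 16.82
position: [0.5721, -0.2636, 0.1003]
ee_rot: [0.789, 0.614, 0.0, -0.0]
ft_force: [0.1, 0.8, 0.3]
grip_width: 0.752
grasp_force: 0.0
```

Run:
```python
from h import *
from workcell import *
c=C().did([.034,-.155,.01],1.571)
o=get_obs(); print(o["position"],o["joint_pos"].round(2)); o["position"]=c.p
w=camera("wrist"); cv2.imwrite("pics/w4.png",w["color"][:,:,::-1]); hsv=cv2.cvtColor(w["color"],cv2.COLOR_RGB2HSV); m=cv2.inRange(hsv,(0,140,20),(7,255,255))|cv2.inRange(hsv,(172,140,20),(180,255,255))
for h in blobs(m,500):
    g=wray(w,o,*cen(h),.013); print("red",cen(h),g,[np.round(wray(w,o,*b,.013)[:2],3).tolist() for b in cv2.boxPoints(cv2.minAreaRect(h))])
    c.to(*g[:2],.014,c.a)
c.to(.571,-.2633,.014,c.a)
```

```text
[ 0.57213271 -0.26361239  0.10025552] [-0.08  0.5   0.57  1.63 -0.3   1.09  0.33]
red (322.90937194923526, 210.21981776765375) [ 0.56726489 -0.26086039  0.013     ] [[0.554, -0.233], [0.592, -0.243], [0.581, -0.289], [0.541, -0.279]]
cmd [ 0.5715 -0.2634  0.1   ] -0.25
delta [0.0014, -0.0047, 0.086] turnz -0.0 tool y ang now -0.25 xdir [0.248 0.969 0.   ]
cmd [ 0.5715 -0.2634  0.1   ] -0.25
delta [-0.0, -0.0005, 0.086] turnz -0.0 tool y ang now -0.25 xdir [0.248 0.969 0.   ]
```

View pics/w4.png

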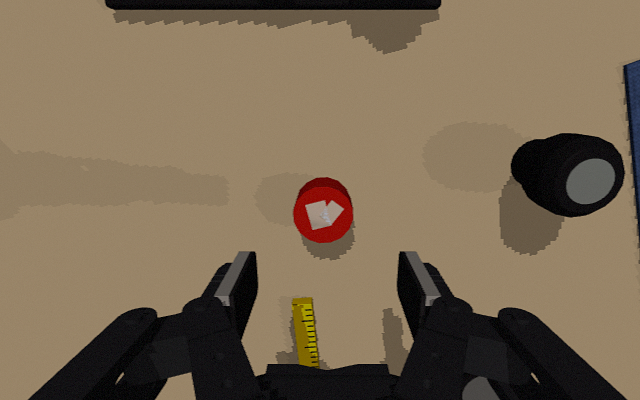

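The red mount is at (323,210) px, centred between the jaws, and the jaws have room. I'm gripping it.

Scaled: 0.086 m / 0.8 = 0.1075, 0.075 m / 0.8 = 0.0938.

>>> {"name": "move_arm", "arguments": {
  "plan": [
    {"delta_pos":[0.0013,-0.0025,0.0625],"turn":[0,0,0],"fingers":0.25},
    {"delta_pos":[0.0013,-0.0025,0.0938],"turn":[0,0,0],"fingers":0.25},
    {"delta_pos":[0.0013,-0.0025,0.1075],"turn":[0,0,0],"fingers":0.25},
    {"delta_pos":[0.0013,-0.0025,0.1075],"turn":[0,0,0],"fingers":0.25},
    {"delta_pos":[0.0013,-0.0025,0.1075],"turn":[0,0,0],"fingers":0.8},
    {"delta_pos":[0.0013,-0.0025,0.1075],"turn":[0,0,0],"fingers":0.8},
    {"delta_pos":[0.0013,-0.0025,0.1075],"turn":[0,0,0],"fingers":0.8},
    {"delta_pos":[0.0013,-0.0025,0.1075],"turn":[0,0,0],"fingers":0.8},
    {"delta_pos":[0.0013,-0.0025,0.0625],"turn":[0,0,0],"fingers":0.8},
    {"delta_pos":[0.0013,-0.0025,0],"turn":[0,0,0],"fingers":0.8},
    {"delta_pos":[0.0013,-0.0025,0],"turn":[0,0,0],"fingers":0.8}
  ]
}}

```text
clock: 18.25
position: [0.5727, -0.2635, 0.1049]
ee_rot: [0.79, 0.613, 0.002, 0.003]
ft_force: [-0.7, -0.4, -1.0]
grip_width: 0.445
grasp_force: 30.4
```

Run:
```python
from h import *
c=C().did([.001,-.002,0]); c.to(.5963,-.0377,.023,c.a)
```

```text
cmd [ 0.5698 -0.262   0.1   ] -0.25
delta [0.2238, -0.0299, 0.077] turnz -0.0 tool y ang now -0.25 xdir [0.248 0.969 0.   ]
```

Scaled: 0.224 m / 0.8 = 0.28, 0.077 m / 0.8 = 0.0963.

>>> {"name": "move_arm", "arguments": {
  "plan": [
    {"delta_pos":[0.28,-0.0375,0],"turn":[0,0,0],"fingers":0.8},
    {"delta_pos":[0.28,-0.0375,0],"turn":[0,0,0],"fingers":0.8},
    {"delta_pos":[0.28,-0.0375,0],"turn":[0,0,0],"fingers":0.8},
    {"delta_pos":[0.28,-0.0375,0],"turn":[0,0,0],"fingers":0.8},
    {"delta_pos":[0.28,-0.0375,0],"turn":[0,0,0],"fingers":0.8},
    {"delta_pos":[0.28,-0.0375,0],"turn":[0,0,0],"fingers":0.8},
    {"delta_pos":[0.28,-0.0375,0.05],"turn":[0,0,0],"fingers":0.8},
    {"delta_pos":[0.28,-0.0375,0.0813],"turn":[0,0,0],"fingers":0.8},
    {"delta_pos":[0.28,-0.0375,0.0963],"turn":[0,0,0],"fingers":0.8},
    {"delta_pos":[0.28,-0.0375,0.0963],"turn":[0,0,0],"fingers":0.8},
    {"delta_pos":[0.28,-0.0375,0.0963],"turn":[0,0,0],"fingers":0.8}
  ]
}}

```text
clock: 19.62
position: [0.5972, -0.0387, 0.0238]
ee_rot: [0.79, 0.613, 0.0, 0.0]
ft_force: [-0.6, -0.1, 0.1]
grip_width: 0.444
grasp_force: 32.7
```

>>> {"name": "move_arm", "arguments": {
  "plan": [
    {"delta_pos":[0,0,0],"turn":[0,0,0],"fingers":0.3},
    {"delta_pos":[0,0,0],"turn":[0,0,0],"fingers":0.3},
    {"delta_pos":[0,0,0],"turn":[0,0,0],"fingers":0.3},
    {"delta_pos":[0,0,-0.0625],"turn":[0,0,0],"fingers":0.3},
    {"delta_pos":[0,0,-0.0963],"turn":[0,0,0],"fingers":0.3}
  ]
}}

```text
clock: 20.25
position: [0.5975, -0.038, 0.1024]
ee_rot: [0.79, 0.613, 0.001, 0.001]
ft_force: [0.3, 0.7, 1.0]
grip_width: 0.699
grasp_force: 0.0
```

Run:
```python
from h import *
c=C().did([.224,-.03,.0]); c.to(.5275,-.3748,.10,-.176)
```

```text
cmd [ 0.5963 -0.0375  0.1   ] -0.25
delta [-0.3438, 0.017, -0.0] turnz -0.075 tool y ang now -0.25 xdir [0.248 0.969 0.   ]
```

Scaled: -0.344 m / 0.8 = -0.43, 0.017 m / 0.8 = 0.0213, -0.075 rad / 3.1416 = -0.0239.

>>> {"name": "move_arm", "arguments": {
  "plan": [
    {"delta_pos":[-0.43,0.0213,0],"turn":[0,0,-0.0239],"fingers":0.5},
    {"delta_pos":[-0.43,0.0213,0],"turn":[0,0,-0.0239],"fingers":0.5},
    {"delta_pos":[-0.43,0.0213,0],"turn":[0,0,-0.0239],"fingers":0.5},
    {"delta_pos":[-0.43,0.0213,0],"turn":[0,0,-0.0239],"fingers":0.5},
    {"delta_pos":[-0.43,0.0213,0],"turn":[0,0,-0.0239],"fingers":0.5},
    {"delta_pos":[-0.43,0.0213,0],"turn":[0,0,-0.0239],"fingers":0.5},
    {"delta_pos":[-0.43,0.0213,0],"turn":[0,0,-0.0239],"fingers":0.5},
    {"delta_pos":[-0.43,0.0213,0],"turn":[0,0,-0.0239],"fingers":0.5},
    {"delta_pos":[-0.43,0.0213,0],"turn":[0,0,-0.0239],"fingers":0.5}
  ]
}}

```text
clock: 21.38
position: [0.5291, -0.3736, 0.1002]
ee_rot: [0.765, 0.643, 0.0, -0.0]
ft_force: [0.8, -0.2, -1.0]
grip_width: 0.499
grasp_force: 0.0
```

Run:
```python
from h import *
from workcell import *
c=C().did([-.344,.017,0],-.075)
o=get_obs(); print(o["position"]); o["position"]=c.p
w=camera("wrist"); hsv=cv2.cvtColor(w["color"],cv2.COLOR_RGB2HSV); m=cv2.inRange(hsv,(22,120,60),(34,255,255))
for h in blobs(m,500):
    g=wray(w,o,*cen(h),.006); q=np.array([wray(w,o,*b,.006)[:2] for b in h[:,0]]).astype(np.float32)*1000
    print("bar",cen(h),[np.round(x,1) for x in cv2.minAreaRect(q)])
    c.to(*g[:2],.014,c.a)
```

```text
[ 0.52907618 -0.37356869  0.10019937]
bar (323.8319716775599, 204.265522875817) [array([ 523.6, -373.3]), array([82. , 15.9]), np.float64(80.5)]
cmd [ 0.5275 -0.375   0.1   ] -0.175
delta [0.0036, -0.004, 0.086] turnz -0.0 tool y ang now -0.175 xdir [0.175 0.985 0.   ]
```

Scaled: 0.087 m / 0.8 = 0.1088, -0.002 m / 0.8 = -0.0025.

>>> {"name": "move_arm", "arguments": {
  "plan": [
    {"delta_pos":[0.0025,-0.0025,0.0625],"turn":[0,0,0],"fingers":0.5},
    {"delta_pos":[0.0025,-0.0025,0.0938],"turn":[0,0,0],"fingers":0.5},
    {"delta_pos":[0.0025,-0.0025,0.1088],"turn":[0,0,0],"fingers":0.5},
    {"delta_pos":[0.0025,-0.0025,0.1088],"turn":[0,0,0],"fingers":0.5},
    {"delta_pos":[0.0025,-0.0025,0.1088],"turn":[0,0,0],"fingers":0.95},
    {"delta_pos":[0.0025,-0.0025,0.1088],"turn":[0,0,0],"fingers":0.95},
    {"delta_pos":[0.0025,-0.0025,0.1088],"turn":[0,0,0],"fingers":0.95},
    {"delta_pos":[0.0025,-0.0025,0.1088],"turn":[0,0,0],"fingers":0.95},
    {"delta_pos":[0.0025,-0.0025,0.1088],"turn":[0,0,0],"fingers":0.95},
    {"delta_pos":[0.0025,-0.0025,0.0625],"turn":[0,0,0],"fingers":0.95},
    {"delta_pos":[0.0025,-0.0025,0],"turn":[0,0,0],"fingers":0.95},
    {"delta_pos":[0.0025,-0.0025,0],"turn":[0,0,0],"fingers":0.95}
  ]
}}

```text
clock: 22.92
position: [0.5284, -0.3747, 0.1049]
ee_rot: [0.766, 0.642, 0.001, 0.003]
ft_force: [-0.7, 0.2, -1.0]
grip_width: 0.173
grasp_force: 30.1
```

Run:
```python
from h import *
c=C().did([.002,-.002,0]); c.to(.5338,-.0218,.022,-.25)
```

```text
cmd [ 0.5258 -0.3727  0.1   ] -0.175
delta [0.3469, -0.0534, 0.078] turnz 0.075 tool y ang now -0.175 xdir [0.175 0.985 0.   ]
```

Scaled: 0.347 m / 0.8 = 0.4338, 0.078 m / 0.8 = 0.0975, 0.075 rad / 3.1416 = 0.0239.

>>> {"name": "move_arm", "arguments": {
  "plan": [
    {"delta_pos":[0.4338,-0.0663,0],"turn":[0,0,0.0239],"fingers":0.95},
    {"delta_pos":[0.4338,-0.0663,0],"turn":[0,0,0.0239],"fingers":0.95},
    {"delta_pos":[0.4338,-0.0663,0],"turn":[0,0,0.0239],"fingers":0.95},
    {"delta_pos":[0.4338,-0.0663,0],"turn":[0,0,0.0239],"fingers":0.95},
    {"delta_pos":[0.4338,-0.0663,0],"turn":[0,0,0.0239],"fingers":0.95},
    {"delta_pos":[0.4338,-0.0663,0],"turn":[0,0,0.0239],"fingers":0.95},
    {"delta_pos":[0.4338,-0.0663,0],"turn":[0,0,0.0239],"fingers":0.95},
    {"delta_pos":[0.4338,-0.0663,0],"turn":[0,0,0.0239],"fingers":0.95},
    {"delta_pos":[0.4338,-0.0663,0.05],"turn":[0,0,0.0239],"fingers":0.95},
    {"delta_pos":[0.4338,-0.0663,0.0813],"turn":[0,0,0.0239],"fingers":0.95},
    {"delta_pos":[0.4338,-0.0663,0.0975],"turn":[0,0,0.0239],"fingers":0.95},
    {"delta_pos":[0.4338,-0.0663,0.0975],"turn":[0,0,0.0239],"fingers":0.95}
  ]
}}

```text
clock: 24.42
position: [0.5347, -0.0234, 0.022]
ee_rot: [0.79, 0.613, -0.0, 0.0]
ft_force: [0.6, -0.5, -0.4]
grip_width: 0.177
grasp_force: 33.4
```

Scaled: -0.4 m / 0.8 = -0.5, -0.3 m / 0.8 = -0.375.

>>> {"name": "move_arm", "arguments": {
  "plan": [
    {"delta_pos":[0,0,0],"turn":[0,0,0],"fingers":0.95},
    {"delta_pos":[0,0,0],"turn":[0,0,0],"fingers":0.55},
    {"delta_pos":[0,0,0],"turn":[0,0,0],"fingers":0.55},
    {"delta_pos":[0,0,0],"turn":[0,0,0],"fingers":0.55},
    {"delta_pos":[0,0,-0.0625],"turn":[0,0,0],"fingers":0.55},
    {"delta_pos":[0,0,-0.125],"turn":[0,0,0],"fingers":0.55},
    {"delta_pos":[0,0,-0.1875],"turn":[0,0,0],"fingers":0.55},
    {"delta_pos":[-0.25,0.125,-0.1875],"turn":[0,0,0],"fingers":0.55},
    {"delta_pos":[-0.25,0.125,-0.1875],"turn":[0,0,0],"fingers":0.55},
    {"delta_pos":[-0.3125,0,-0.1875],"turn":[0,0,0],"fingers":0.55},
    {"delta_pos":[-0.375,-0.0625,-0.1875],"turn":[0,0,0],"fingers":0.55},
    {"delta_pos":[-0.5,-0.125,-0.1875],"turn":[0,0,0],"fingers":0.55}
  ]
}}

```text
clock: 25.92
position: [0.4341, -0.284, 0.1723]
ee_rot: [0.79, 0.613, 0.0, -0.0]
ft_force: [0.4, -0.9, 0.6]
grip_width: 0.452
grasp_force: 0.0
```

Scaled: -0.1 m / 0.8 = -0.125.

>>> {"name": "move_arm", "arguments": {
  "plan": [
    {"delta_pos":[-0.125,0,0],"turn":[0,0,0],"fingers":0.55},
    {"delta_pos":[-0.125,0,0],"turn":[0,0,0],"fingers":0.55},
    {"delta_pos":[-0.125,0,0],"turn":[0,0,0],"fingers":0.55},
    {"delta_pos":[-0.125,0,0],"turn":[0,0,0],"fingers":0.55}
  ]
}}

```text
clock: 26.42
position: [0.4112, -0.3791, 0.1721]
ee_rot: [0.79, 0.614, 0.0, -0.0]
ft_force: [0.9, 0.3, 0.1]
grip_width: 0.452
grasp_force: 0.0
```

Run:
```python
from h import *
from workcell import *
t=camera("top"); s=camera("scene"); pickle.dump({"top":t,"scene":s},open("d1.pkl","wb"))
a=cv2.resize(t["color"][125:225,300:420],None,fx=4,fy=4,interpolation=cv2.INTER_CUBIC)
b=cv2.resize(s["color"][170:260,235:345],None,fx=3,fy=3,interpolation=cv2.INTER_CUBIC)
k=np.zeros((400,800,3),np.uint8); k[:,:480]=a; k[:270,480:800]=b[:,:320]; cv2.imwrite("pics/f1.png",k[:,:,::-1])
P=np.array([[np.cos(-.25),np.sin(-.25)],[-np.sin(-.25),np.cos(-.25)]]); O=[.5963,-.0377]
H,S,V=[x.astype(int) for x in cv2.split(cv2.cvtColor(t["color"],cv2.COLOR_RGB2HSV))]
roi=np.zeros(H.shape,bool); roi[132:220,305:405]=1; out=np.argwhere
for n,m,z in [("red",((H<8)|(H>172))&(S>130),.021),("blue",(H>100)&(H<135)&(S>90)&(V>60),.034),("green",(H>42)&(H<90)&(S>80),.030),("bar",(H>22)&(H<34)&(S>150)&(V>80),.013),("grey",(S<50)&(V>55)&(V<120),.020)]:
    for h in blobs(m&roi,40):
        q=np.array([P@(ray(t,*b,z)[:2]-O) for b in h[:,0]]).astype(np.float32)*1000
        print(n,np.round(cen(h),1),[np.round(x,1) for x in cv2.minAreaRect(q)],"z",np.round(t["range_z"][int(cen(h)[1]),int(cen(h)[0])],3))
r=np.zeros(H.shape,bool); r[215:245,220:250]=1
for h in blobs((V<60)&r): print("black",cen(h))
```

```text
red [355.9 174.7] [array([ 2.5, -1.3]), array([38.8, 41.2]), np.float64(15.6)] z 1.26
blue [354.1 143.1] [array([89.7,  2.4]), array([ 44.1, 179.3]), np.float64(14.7)] z 1.293
green [388.7 156.7] [array([ 68.5, -68.8]), array([38.7, 38.4]), np.float64(15.6)] z 1.26
bar [349.2 198.9] [array([-62.5,  -1.7]), array([16.1, 80.2]), np.float64(0.1)] z 1.276
black (235.19662921348313, 229.72940074906364)
```

View pics/f1.png

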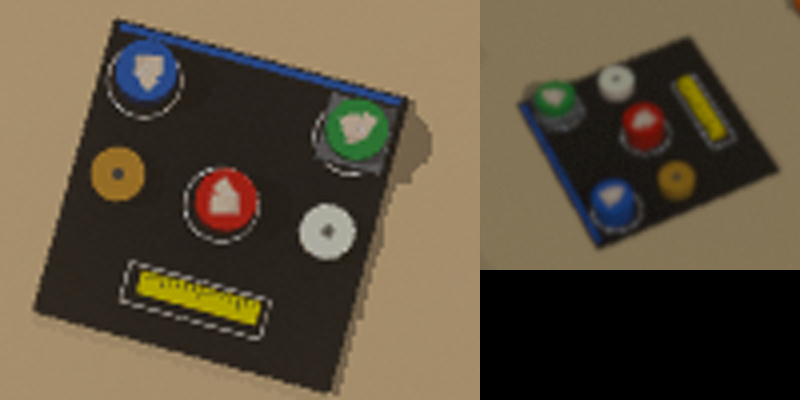

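The final view shows every piece inside its outline: blue (336,142), red (356,175), green on the spacer (389,157) and the bar (349,199) px. The measured offsets are within about 4 mm, and the black mount hasn't moved. I'm handing in.

```bash
python3 -c "
from workcell import *
print(hand_in())"
```

```text
the job is handed in; nothing more can be done
None
```

The job is handed in at about 26.5 s of the 109 s allowed: all five pieces are in their outlines within about 4 mm in the final pictures, with the green mount on the spacer, the bar's ticks up and the black mount unmoved; the hand-in returned no verdict.

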